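Hold a counting chamber in the push-to-light viewer

TASK

Take the counting chamber with the yellow tape out of the draining rack and slip it, foot first, down through the narrow slot on top of the white viewer. Push it gently down against the spring lift as far as it goes, so that the lamp contact closes, and finish while still holding it down there between the fingers. Leave the other two chambers standing in the rack and do not disturb the jar, the dish or the brown bottle.

Things in the scene. Friction and masses are not known exactly. Their poses are not given: they have to be found in the camera images.
- yellow_chamber: Glass counting chamber, plate 30 x 75 x 4 mm, about 26 g, 12 mm band of yellow tape round its upper end, standing on its short end in the rack. y axis: up along the length; x: across the width; z: through the thickness. Origin: middle of one 30 x 75 face, plate centre 2 mm further along z. Grip its two long edges (30 mm apart) within the top 18 mm, to keep the fingers clear of the deck
- yellow_top (a point): centre of the yellow chamber's upper (taped) short end, 75 mm above its foot
- yellow_foot (a point): centre of the yellow chamber's lower short end, which goes into the slot first
- blue_chamber: the same kind of chamber with blue tape, standing in another place of the rack; leave it there (same origin and axes)
- green_chamber: the same kind of chamber with green tape, standing in another place of the rack; leave it there (same origin and axes)
- rack: white draining rack on a drip tray 158 x 74 mm, fixed, 30 mm high. Origin: centre of its underside. Three places along its x axis at -42, 0, +42 mm, each with one chamber upright, its 30 mm width along the rack's y, foot 4 mm and top 79 mm above the table. Teeth guide it (about 1.4 mm play) up to 30 mm above the table; lift straight up to clear them
- viewer: white push-to-light viewer, 110 mm wide (y), 101 mm deep (x), fixed; round lens in front (-x), bare metal deck with the slot on top, 82 mm above the table. Origin: on the table, straight below the slot's centre. Microscope eyepieces overhang the table between rack and viewer, from x = 0.57 m on and 0.2 m up: carry the chamber across nearer to the robot (x about 0.4 m)
- slot (a point): centre of the slot's mouth, at deck height. Vertical slot 32 mm long along the viewer's y, 6 mm wide along its x (chamber plus 2 mm each way), 3 mm chamfer round the mouth, shaft 33 x 7 mm below. A chamber meets the lift with its foot 38 mm below the deck; fully down, its foot is 50 mm below and its top 25 mm above the deck
- lift (a joint): travel of the orange spring lift in the slot, pushed down by the chamber's foot: 0 = up, 0.012 m = fully down. Takes 4 N to start, 7 N fully down; springs back when let go. The lamp contact closes at 0.009. Its orange pins show on both sides of the viewer and go down with it
- jar: clear screw-cap jar, 50 mm wide, 59 mm high, on the table between rack and viewer; origin at the centre of its underside; not to be disturbed
- dish: round culture dish, 59 mm wide, 16 mm high, on the table beside the viewer; origin at the centre of its underside; not to be disturbed
- oil: small brown bottle with black cap, 26 mm wide, 60 mm high, on the table beside the viewer; origin at the centre of its underside; not to be disturbed
There are look-alikes about, which are no part of the job. Leave any red look-alike of the yellow_chamber alone.

How it is judged:
On the way, in this order (a step that is already met when the one before it is completed fails the run):
1. the yellow chamber has been lifted out of the rack, its foot clear above the teeth, held by the fingers (height (world z) of yellow_foot above 0.05 m and contact force between the fingers and yellow_chamber above 0.5 N), for 0.2 s.
2. its foot has entered the viewer's slot (z of yellow_foot in the frame of slot below -0.01 m and horizontal distance between yellow_foot and slot below 0.004 m), for 0.2 s.
At the end, for the whole second after the job is handed in: The fingers still hold the yellow chamber upright (within 0.12 rad) in the slot, foot within 4 mm of its axis and at least 46 mm below the deck, the spring lift pressed at least 9 of 12 mm down, at rest; the blue and green chambers stand upright in the rack (value of joint lift above 0.009 m and z of yellow_foot in the frame of slot below -0.046 m and horizontal distance between yellow_foot and slot below 0.004 m and angle between yellow_chamber's own y axis and vertical below 0.12 rad and contact force between yellow_chamber and viewer above 2 N and contact force between the fingers and yellow_chamber above 2 N and linear speed of yellow_chamber below 0.02 m/s and distance between yellow_top and the grasp point below 0.03 m and angle between each of blue_chamber, green_chamber's own y axis and vertical below 0.15 rad); the arm keeps its last pose, push and grip.
It fails at once if the glass is rammed against the viewer or rack (more than 50 N) (contact force between yellow_chamber and viewer above 50 N or contact force between yellow_chamber and rack above 50 N).
It fails at once if another chamber is pulled or knocked from its place (distance of any of blue_chamber, green_chamber from where it was at the start of the episode above 0.012 m).
It fails at once if the jar, dish or brown bottle is shifted by more than 20 mm or tipped (distance of any of jar, dish, oil from where it was at the start of the episode above 0.02 m or angle between any of jar, dish, oil's own z axis and vertical above 0.4 rad).
It also fails if it takes over 51 s, if anything falls off the work surface, if the arm or the gripper's body presses on something with over 40 N, if the wrist force passes 120 N, or if a joint passes its speed limit or range.

ROBOT

A 6-joint arm with a two-finger parallel gripper is mounted at the origin on a cart in front of the work surface, level with it; the furniture and walls round the work are solid. World frame = base frame: x ahead of the robot, y to its left, z up, the work surface at z = 0. Lengths are in m, angles in rad, forces in N, time in s.
With the tool pointing down it reaches from about 0.35 to 0.775 m from the base axis. Payload 5.5 kg.
Tool frame: the origin (TCP) lies at the very end of the fingers, on their centre line; the grasp point (between the pads) lies 19 mm behind it; z points along the fingers, y is the line along which they close (so a half turn about z gives the same grasp; the last joint's range is limited). The gripper opens to 85 mm and grips with 20 to 120 N. Pads are 22 mm wide; open, the fingers measure 114 mm over their backs; the gripper's body (76 mm by 85 mm) begins 54 mm behind the grasp point. The pads swing forward as they close: fully open they stand 13 mm farther back than shut.
Start: joints at [-1.258, 0.313, 0.046, 1.304, 0, 1.431], TCP at [0.252, -0.517, 0.231] pointing down, gripper open.
Joint ranges: [-2.76, 2.76], [-0.86, 1.69], [-1.03, 1.26], [-2.2, 2.34], [-1.47, 1.5], [-3.14, 3.14]. Speed limits (rad/s): [2.57, 2.57, 3.14, 3.14, 3.14, 3.14].

INTERFACE

Orientations are given as a unit quaternion [w, x, y, z].
In Python, from workcell import env, cams, ticket, spotter gives the robot as it stands.
- The arm moves only by the tool jog_arm, never from a script. Its argument "increments" is a list that holds one entry, the list of rows, each a list of 7 numbers: the shift along the tool's x, y, z in units of 0.25 m (1.0 is 0.25 m), then the turn, a rotation vector about the tool's x, y, z in units of 180 degrees (1.0 is 180 degrees), then the closure in counts, from 0 (fully open) to 255 (shut). A call has 1 to 20 rows; each row shifts and turns the commanded pose from where the row before left it, along the tool's axes as they then stand; what a row does not reach is not made up. A row lasts 1/10 s, in which the tool goes at most 50 mm and 8.59 degrees, less where a joint would pass 70% of its speed; a pose out of reach is approached as far as the arm can. A call with a number of a shift or a turn outside -1 to 1 is refused whole. A call with a gripper value outside its range is refused whole. The fingers move at their own pace and stop on an object; "force" is the grip in N (left out, the last holds). Time passes only in rows, so rows that do not move let the fingers close. It gives the time, the measured TCP pose, the force, the opening and the grip force at its end, in the units of the state.
- env.get_state(): the state, without advancing time (a new reading comes with each control period).
- cams.read_camera(name): name is "side" or "top" or "wrist"; returns a dict with "pixels" (384x512x3 uint8, red, green, blue), "fx", "fy", "cx", "cy" (pixels), "k1" (the pictures are not rectified: a ray, as slopes to the right and down, at radius r is drawn at 1 + k1 r^2 times it, then the intrinsics apply), "xyz" and "attitude" of the camera in the world; the wrist camera has in their place "mount" (4x4, takes a point from camera to tool coordinates, whose origin is the TCP and whose axes are the flange's). Camera axes: x right, y down, z forward; pixel columns grow to the right and rows downward; lengths in m; the calibration is good to about 2 mm. A picture is of the moment at which its call begins: read the wrist's pose just before it. There is no depth.
- ticket.hand_in(): hands the job in; it is judged then, once.
Trained networks look in the newest picture that a camera, given by its name, has taken for a name from the list of things; names that differ only in an ending like _2 or _b are one class to them, and where a whole thing is asked for, a point or a joint stands for the part that bears it (a point fixed in the world has none). Each returns a list of dicts, best first, with "conf" (0 to 1); they miss things now and then, are a little off and sometimes report something else, mostly with a low value. They report only what shows in the picture. A call takes as long as a camera call. They do not tell look-alikes from the thing itself.
- spotter.find_in(target, camera): "uv" ([column, row] in pixels, amid what is visible of it).
- spotter.cut_out(target, camera): "region" (384x512 bool, what is visible of it) and "uv" ([column, row] in pixels, amid what is visible of it).
- spotter.landmark_of(target, camera): "uv" ([column, row] in pixels: a listed point, or the origin of a listed thing).
The state is a dict: "clock": time; "joint_pos": joint angles; "qvel": joint speeds; "tau": joint torques, N m; "tcp_pos": TCP position; "orientation": TCP orientation; "wrist_force": force on the tool from outside, world axes, zero at the start; "ft_torque": the same for the moment, N m; "finger_gap": finger opening in m; "grip_force": force on a finger pad.
Only numpy, scipy, OpenCV 4.12 (cv2) and the standard library are available. Lean on these libraries where they do the work, as an engineer would, in place of code of your own. Each camera call takes 0.05 s, during which the arm holds its last target. There are 200 camera calls.

## Working session

There is one attempt and no reset: what is moved stays moved. The work goes in short steps, Python scripts to look and compute and a tool call to move; the robot and the scene stay as the last step left them, time stands still between calls to the robot, and variables do not carry over. Pictures are saved under pics/ and viewed, at most 10 in all, crops included, and the job is handed in when it is done.

Besides the shell and the picture viewer there is one more tool, called after "Call:" as name(argument=value, ...) on one line, values as JSON. jog_arm: Moves the arm, as the interface text tells. Shifts and turns lie within -1 to 1; 1 stands for 0.25 m of shift or 180 degrees of turn. Its arguments: {"type":"object","properties":{"increments":{"type":"array"},"force":{"type":"number"}},"required":["increments"]}

```bash
ls; mkdir -p pics; cat > h.py <<'E'
import numpy as np,cv2
from workcell import env,cams,ticket,spotter
from scipy.spatial.transform import Rotation as R
def q2R(q): return R.from_quat([q[1],q[2],q[3],q[0]]).as_matrix()
def cam(n):
    s=env.get_state(); c=cams.read_camera(n)
    if n=="wrist":
        T=np.eye(4);T[:3,:3]=q2R(s["orientation"]);T[:3,3]=s["tcp_pos"];M=T@np.array(c["mount"])
        c["R"],c["p"]=M[:3,:3],M[:3,3]
    else:
        a=np.array(c["attitude"]); c["R"]=q2R(a) if a.size==4 else a.reshape(3,3); c["p"]=np.array(c["xyz"])
    return c
def ray(c,uv):
    d=np.array([(uv[0]-c["cx"])/c["fx"],(uv[1]-c["cy"])/c["fy"]]);s=d.copy()
    for _ in range(20): s=d/(1+c["k1"]*(s@s))
    return c["R"]@np.array([s[0],s[1],1.])
def atz(c,uv,z):
    d=ray(c,uv); return c["p"]+d*(z-c["p"][2])/d[2]
def proj(c,P):
    v=c["R"].T@(np.array(P)-c["p"]);s=v[:2]/v[2];s=s*(1+c["k1"]*(s@s))
    return np.array([c["cx"]+c["fx"]*s[0],c["cy"]+c["fy"]*s[1]])
def save(c,f,box=None,sc=1):
    im=c["pixels"][:,:,::-1]
    if box: im=im[box[1]:box[3],box[0]:box[2]]
    cv2.imwrite("pics/"+f,cv2.resize(im,None,fx=sc,fy=sc,interpolation=cv2.INTER_CUBIC))
E
python3 - <<'E'
from h import *
print(env.get_state())
Z=dict(yellow_top=.079,blue_chamber=.0415,green_chamber=.0415,yellow_chamber=.0415,rack=0,viewer=0,slot=.082,jar=0,dish=0,oil=0)
for n in("top","side"):
    c=cam(n); save(c,n+"1.png",sc=1.5); print(n,c["p"],c["attitude"],c["fx"],c["k1"])
    for t,z in Z.items():
        for m in spotter.landmark_of(t,n)[:3]: print(t,round(m["conf"],2),np.round(m["uv"],1),np.round(atz(c,m["uv"],z),4))
E
```

```text
pics
{'clock': 0.0, 'joint_pos': array([-1.25759122e+00,  3.13961889e-01,  4.50018393e-02,  1.30359082e+00,
       -4.20997706e-06,  1.43119911e+00]), 'qvel': array([-0.00012235,  0.00017309, -0.00211865,  0.00040456, -0.00090446,
        0.0010207 ]), 'tau': array([-7.22126115e-04, -4.80622315e+01,  2.98535174e+01,  1.93055591e-02,
       -5.08275832e-05,  1.28543149e-06]), 'tcp_pos': array([ 0.25139247, -0.51658186,  0.23044012]), 'orientation': array([-8.73785638e-04,  9.74480168e-01,  2.24471898e-01, -7.81520626e-05]), 'wrist_force': array([ 0.08221779, -0.6406464 , -0.38119537]), 'ft_torque': array([ 3.10910298e-02, -5.66592241e-05, -5.45646726e-02]), 'grip_force': 0.0, 'finger_gap': 0.08565294187179393}
top [ 0.28572066 -0.0251125   1.07197081] [-0.06167801  0.70743812 -0.70142847  0.06103469] 350.27318577020606 -0.10561137391138908
yellow_top 0.72 [191.3 187.1] [0.4736 0.1624 0.079 ]
yellow_top 0.55 [226.4 223.5] [0.3693 0.0582 0.079 ]
yellow_top 0.46 [186.5 197.2] [0.4439 0.1752 0.079 ]
blue_chamber 0.49 [187.2 188.9] [0.4751 0.1817 0.0415]
green_chamber 0.48 [185.2 177. ] [0
[... 894 characters left out ...]
 [0.4407 0.1683 0.079 ]
yellow_top 0.59 [271.9 231.1] [0.3674 0.0687 0.079 ]
blue_chamber 0.67 [199.  259.8] [0.4765 0.185  0.0415]
green_chamber 0.57 [180.4 255.1] [0.5178 0.195  0.0415]
yellow_chamber 0.7 [214.5 263. ] [0.4438 0.1755 0.0415]
yellow_chamber 0.68 [126.  282.5] [0.5689 0.3012 0.0415]
yellow_chamber 0.52 [272.2 243.7] [0.3642 0.0711 0.0415]
rack 0.85 [196.6 270.8] [0.4857 0.189  0.    ]
viewer 0.75 [212.9 263.6] [ 0.4659  0.1558 -0.    ]
viewer 0.63 [268.4 170.7] [ 0.5128 -0.1861  0.    ]
slot 0.92 [272.7 143.4] [ 0.5127 -0.2069  0.082 ]
slot 0.74 [199.  268.9] [0.4421 0.2236 0.082 ]
jar 0.69 [229.  234.6] [0.4806 0.0685 0.    ]
oil 0.59 [257.8 185.7] [ 0.5073 -0.1157  0.    ]
```

View pics/top1.png

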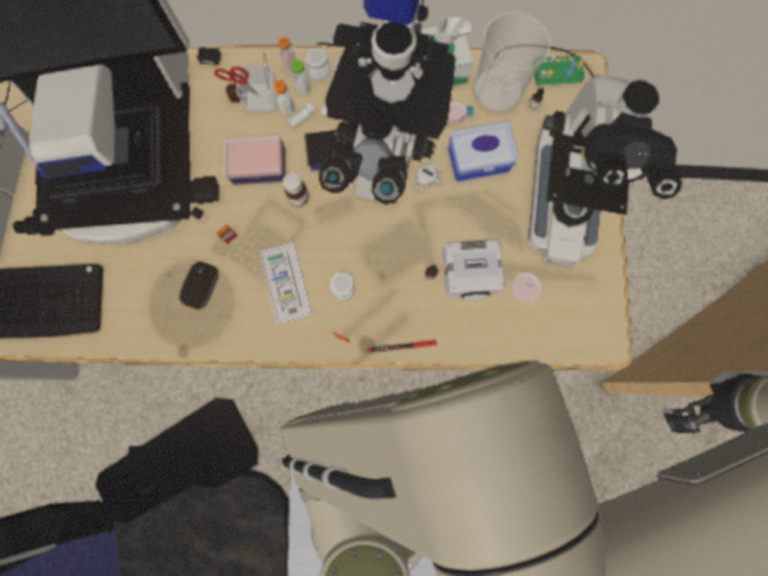

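View pics/side1.png

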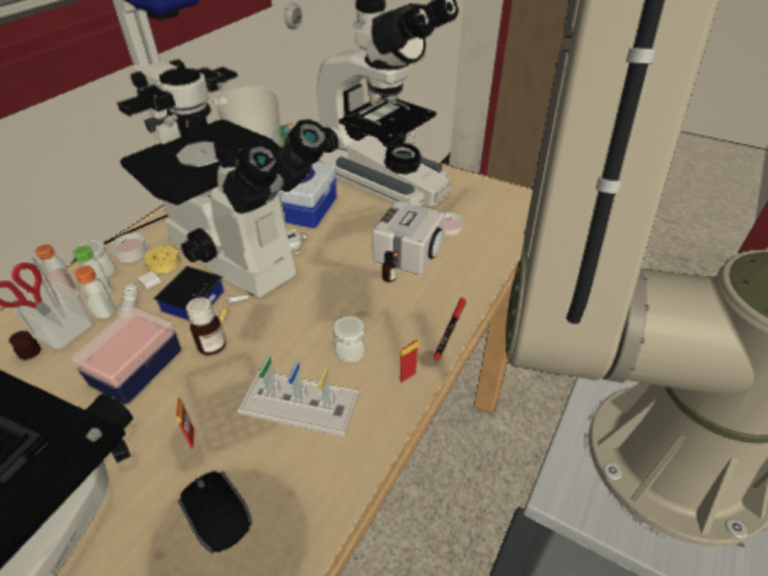

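The rack, jar and viewer show in both views. Yellow is the chamber nearest the robot in the rack, at about (0.442, 0.17), and two red look-alikes stand outside the rack. The slot is at about (0.51, -0.205). The rack is yawed about 15°.

```bash
cat >> h.py <<'E'
def plan(goal,yaw,n,tilt=None,g=0):
    "rows from current measured pose to tool-down pose at goal with tool-x yaw (deg)"
    s=env.get_state();Ra=q2R(s["orientation"]);p=np.array(s["tcp_pos"])
    Rg=R.from_euler('z',yaw,degrees=True).as_matrix()@np.diag([1.,-1,-1])
    rv=R.from_matrix(Ra.T@Rg).as_rotvec()
    rows=[];d=(np.array(goal)-p)/n;Rc=Ra.copy();pc=p.copy()
    for i in range(n):
        t=np.round(Rc.T@(p+d*(i+1)-pc)/.25,4);w=np.round(rv/n/np.pi,4)
        pc=pc+Rc@(t*.25);Rc=Rc@R.from_rotvec(w*np.pi).as_matrix()
        rows.append([*map(float,t),*map(float,w),g])
    print(rows,"end",np.round(pc,4),"max step mm",np.linalg.norm(d)*1e3,"deg",np.degrees(np.linalg.norm(rv))/n)
E
python3 - <<'E'
from h import *
c=cam("wrist");print(np.round(c["mount"],3),c["fx"],c["cx"],c["cy"],c["k1"])
s=env.get_state();Ra=q2R(s["orientation"]);print(np.round(Ra,4))
plan([.40,-.15,.24],26+85,11)
E
```

```text
[[ 0.001 -0.949 -0.317  0.082]
 [ 1.     0.001 -0.    -0.001]
 [ 0.001 -0.317  0.949 -0.142]
 [ 0.     0.     0.     1.   ]] 331.19091189552455 248.82768910780746 194.7179531208111 -0.019879238349725496
[[ 8.992e-01  4.375e-01  0.000e+00]
 [ 4.375e-01 -8.992e-01 -1.000e-04]
 [-0.000e+00  1.000e-04 -1.000e+00]]
[[0.1069, -0.0964, -0.0032, 0.0, 0.0, -0.043, 0], [0.119, -0.0811, -0.0031, 0.0, 0.0, -0.043, 0], [0.1288, -0.0644, -0.0032, 0.0, 0.0, -0.043, 0], [0.1363, -0.0465, -0.0032, 0.0, 0.0, -0.043, 0], [0.1413, -0.0276, -0.0031, 0.0, 0.0, -0.043, 0], [0.1437, -0.0084, -0.0032, 0.0, 0.0, -0.043, 0], [0.1436, 0.0111, -0.0031, 0.0, 0.0, -0.043, 0], [0.1408, 0.0302, -0.0032, 0.0, 0.0, -0.043, 0], [0.1354, 0.049, -0.0032, 0.0, 0.0, -0.043, 0], [0.1276, 0.0668, -0.0031, 0.0, 0.0, -0.043, 0], [0.1174, 0.0833, -0.0032, 0.0, 0.0, -0.043, 0]] end [ 0.4  -0.15  0.24] max step mm 36.00588940513694 deg 7.732288188799083
```

```bash
python3 - <<'E'
from h import *
plan([.42,-.20,.26],180,19)
E
```

```text
[[0.0611, -0.0445, -0.006, 0.0, 0.0, -0.045, 0], [0.0668, -0.0355, -0.0061, 0.0, 0.0, -0.045, 0], [0.071, -0.0257, -0.006, 0.0, 0.0, -0.045, 0], [0.074, -0.0154, -0.0061, 0.0, 0.0, -0.045, 0], [0.0755, -0.0048, -0.006, 0.0, 0.0, -0.045, 0], [0.0753, 0.0058, -0.006, 0.0, 0.0, -0.045, 0], [0.0738, 0.0164, -0.0061, 0.0, 0.0, -0.045, 0], [0.0708, 0.0266, -0.006, 0.0, 0.0, -0.045, 0], [0.0663, 0.0363, -0.0061, 0.0, 0.0, -0.045, 0], [0.0605, 0.0453, -0.006, 0.0, 0.0, -0.045, 0], [0.0535, 0.0534, -0.006, 0.0, 0.0, -0.045, 0], [0.0455, 0.0604, -0.0061, 0.0, 0.0, -0.045, 0], [0.0365, 0.0662, -0.006, 0.0, 0.0, -0.045, 0], [0.0268, 0.0707, -0.0061, 0.0, 0.0, -0.045, 0], [0.0166, 0.0737, -0.006, 0.0, 0.0, -0.045, 0], [0.006, 0.0753, -0.006, 0.0, 0.0, -0.045, 0], [-0.0047, 0.0755, -0.0061, 0.0, 0.0, -0.045, 0], [-0.0152, 0.074, -0.006, 0.0, 0.0, -0.045, 0], [-0.0255, 0.0712, -0.0061, 0.0, 0.0, -0.045, 0]] end [ 0.42 -0.2   0.26] max step mm 18.95781075526735 deg 8.108166838789263
```

Call:
jog_arm(increments=[[[0.061, -0.044, -0.006, 0, 0, -0.045, 0], [0.067, -0.035, -0.006, 0, 0, -0.045, 0], [0.071, -0.026, -0.006, 0, 0, -0.045, 0], [0.074, -0.015, -0.006, 0, 0, -0.045, 0], [0.075, -0.005, -0.006, 0, 0, -0.045, 0], [0.075, 0.006, -0.006, 0, 0, -0.045, 0], [0.074, 0.016, -0.006, 0, 0, -0.045, 0], [0.071, 0.027, -0.006, 0, 0, -0.045, 0], [0.066, 0.036, -0.006, 0, 0, -0.045, 0], [0.06, 0.045, -0.006, 0, 0, -0.045, 0], [0.053, 0.053, -0.006, 0, 0, -0.045, 0], [0.045, 0.06, -0.006, 0, 0, -0.045, 0], [0.036, 0.066, -0.006, 0, 0, -0.045, 0], [0.027, 0.071, -0.006, 0, 0, -0.045, 0], [0.017, 0.074, -0.006, 0, 0, -0.045, 0], [0.006, 0.075, -0.006, 0, 0, -0.045, 0], [-0.005, 0.075, -0.006, 0, 0, -0.045, 0], [-0.015, 0.074, -0.006, 0, 0, -0.045, 0], [-0.025, 0.071, -0.006, 0, 0, -0.045, 0], [0, 0, 0, 0, 0, 0, 0]]])

```text
clock: 3.15
tcp_pos: [0.4203, -0.1995, 0.2601]
orientation: [0.0, -0.001, 1.0, 0.0]
wrist_force: [0.2, 0.9, 0.9]
finger_gap: 0.0851
grip_force: 0.0
```

```bash
python3 - <<'E'
from h import *
s=env.get_state();print(s["clock"],s["tcp_pos"],s["joint_pos"],np.round(q2R(s["orientation"]),3).tolist())
c=cam("wrist"); save(c,"w1.png",sc=1.5)
for t,z in dict(slot=.082,viewer=0,oil=0,dish=0).items():
    for m in spotter.landmark_of(t,"wrist")[:2]: print(t,round(m["conf"],2),np.round(m["uv"],1),np.round(atz(c,m["uv"],z),4))
np.savez("w1.npz",**{k:c[k] for k in("pixels","R","p","fx","fy","cx","cy","k1")})
plan([.39,.168,.24],193,12)
E
```

```text
3.15 [ 0.42034298 -0.19950874  0.26011626] [-6.16199701e-01  9.22090375e-02 -1.60813755e-01  1.31728605e+00
  3.89590119e-04 -6.17414192e-01] [[-1.0, -0.001, 0.001], [-0.001, 1.0, 0.0], [-0.001, 0.0, -1.0]]
slot 0.76 [247.5 250.3] [ 0.509  -0.1994  0.082 ]
slot 0.74 [250.6 217.9] [ 0.4711 -0.1962  0.082 ]
viewer 0.66 [247.9 223.4] [ 0.5131 -0.1991  0.    ]
oil 0.8 [310.3 216.3] [ 0.5029 -0.1173  0.    ]
dish 0.82 [157.6 195.5] [ 0.4744 -0.315   0.    ]
[[0.0104, 0.1231, 0.0065, -0.0, -0.0, -0.0062, 0], [0.0081, 0.1233, 0.0066, -0.0, -0.0, -0.0062, 0], [0.0056, 0.1235, 0.0065, -0.0, -0.0, -0.0062, 0], [0.0032, 0.1235, 0.0066, -0.0, -0.0, -0.0062, 0], [0.0008, 0.1236, 0.0065, -0.0, -0.0, -0.0062, 0], [-0.0016, 0.1235, 0.0066, -0.0, -0.0, -0.0062, 0], [-0.004, 0.1236, 0.0065, -0.0, -0.0, -0.0062, 0], [-0.0064, 0.1234, 0.0066, -0.0, -0.0, -0.0062, 0], [-0.0088, 0.1232, 0.0065, -0.0, -0.0, -0.0062, 0], [-0.0112, 0.1231, 0.0065, -0.0, -0.0, -0.0062, 0], [-0.0136, 0.1228, 0.0066, -0.0, -0.0, -0.0062, 0], [-0.016, 0.1225, 0.0065, -0.0, -0.0, -0.0062, 0]] end [0.39  0.168 0.24 ] max step mm 30.936371902128414 deg 1.1073122424449053
```

View pics/w1.png

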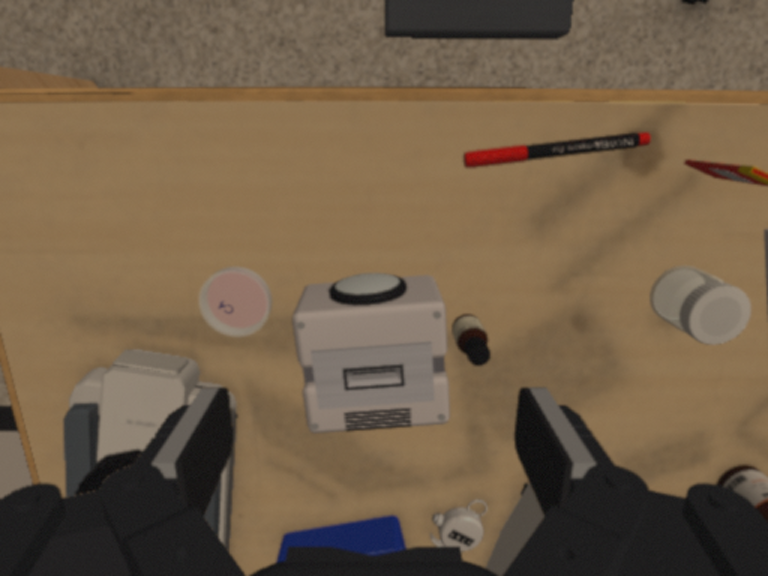

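The wrist view shows the viewer head-on, with the slot at about (374, 377) in the enlarged picture and yawed a few degrees. The dish is on its left and the oil bottle on its right. Next I go to the rack.

Call:
jog_arm(increments=[[[0.01, 0.123, 0.006, 0, 0, -0.006, 0], [0.008, 0.123, 0.006, 0, 0, -0.006, 0], [0.006, 0.123, 0.006, 0, 0, -0.006, 0], [0.003, 0.124, 0.006, 0, 0, -0.006, 0], [0.001, 0.124, 0.006, 0, 0, -0.006, 0], [-0.002, 0.124, 0.006, 0, 0, -0.006, 0], [-0.004, 0.124, 0.006, 0, 0, -0.006, 0], [-0.006, 0.123, 0.006, 0, 0, -0.006, 0], [-0.009, 0.123, 0.006, 0, 0, -0.006, 0], [-0.011, 0.123, 0.006, 0, 0, -0.006, 0], [-0.014, 0.123, 0.006, 0, 0, -0.006, 0], [-0.016, 0.122, 0.006, 0, 0, -0.006, 0], [0, 0, 0, 0, 0, 0, 0]]])

```text
clock: 4.7
tcp_pos: [0.3906, 0.1706, 0.2415]
orientation: [-0.0, -0.113, 0.994, 0.0]
wrist_force: [0.2, -0.5, 0.2]
finger_gap: 0.0849
grip_force: 0.0
```

```bash
python3 - <<'E'
from h import *
c=cam("wrist"); save(c,"w2.png",sc=1.5); s=env.get_state(); print(s["clock"],s["tcp_pos"])
for t,z in dict(yellow_top=.079,yellow_foot=.004,yellow_chamber=.0415,blue_chamber=.0415,green_chamber=.0415,rack=0,jar=0).items():
    for m in spotter.landmark_of(t,"wrist")[:3]: print(t,round(m["conf"],2),np.round(m["uv"],1),np.round(atz(c,m["uv"],z),4))
np.savez("w2.npz",**{k:c[k] for k in("pixels","R","p","fx","fy","cx","cy","k1")})
# rectified top-plane pictures: slot deck and rack tops
def rect(c,x0,y0,z,h,mm):
    n=int(2*h/mm); m=np.zeros((n,n,2),np.float32)
    for i in range(n):
        for j in range(n): m[i,j]=proj(c,[x0-h+(i+.5)*mm,y0-h+(j+.5)*mm,z])
    return cv2.remap(c["pixels"],m[:,:,0],m[:,:,1],cv2.INTER_CUBIC)
w=np.load("w1.npz");w={k:w[k] for k in w}
a=rect(w,.509,-.199,.082,.03,.00015);b=rect(c,.476,.18,.079,.06,.0003)
for im in(a,b): cv2.line(im,(200,0),(200,12),(255,0,0),1);cv2.line(im,(0,200),(12,200),(255,0,0),1)
cv2.imwrite("pics/rect.png",np.hstack([a,b])[:,:,::-1])
E
```

```text
4.75 [0.39072369 0.16930248 0.24153393]
yellow_top 0.84 [139.  126.2] [0.3683 0.0646 0.079 ]
yellow_top 0.75 [321.3 346.2] [0.5708 0.2994 0.079 ]
yellow_top 0.6 [237.3 224.4] [0.4431 0.1724 0.079 ]
yellow_foot 0.97 [158.3 119. ] [0.3698 0.063  0.004 ]
yellow_foot 0.94 [238.8 198.9] [0.4424 0.1717 0.004 ]
yellow_foot 0.55 [309.3 307.4] [0.5746 0.2996 0.004 ]
yellow_chamber 0.91 [235.2 205.7] [0.438  0.1677 0.0415]
yellow_chamber 0.78 [149.4 119.5] [0.3664 0.0631 0.0415]
yellow_chamber 0.61 [315.2 327.3] [0.5758 0.301  0.0415]
blue_chamber 0.75 [240.3 240.2] [0.4778 0.1823 0.0415]
green_chamber 0.7 [245.9 275.4] [0.5215 0.1988 0.0415]
green_chamber 0.52 [240.  201.2] [0.4317 0.1717 0.0415]
rack 0.97 [242.3 230.7] [0.4846 0.1854 0.    ]
jar 0.9 [143.8 198.9] [0.47   0.0581 0.    ]
```

View pics/rect.png

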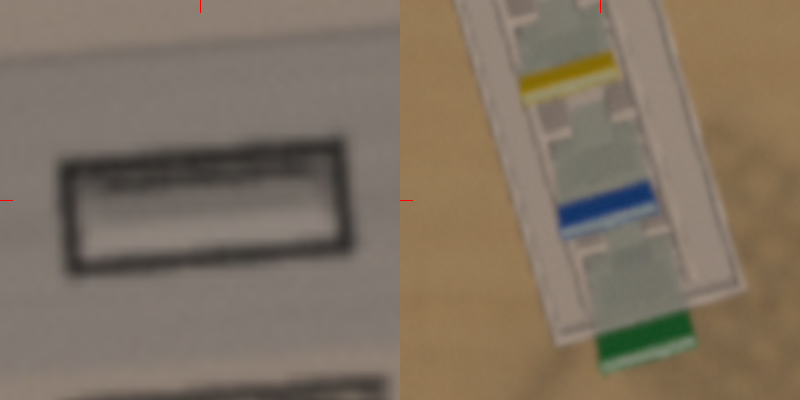

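View pics/w2.png

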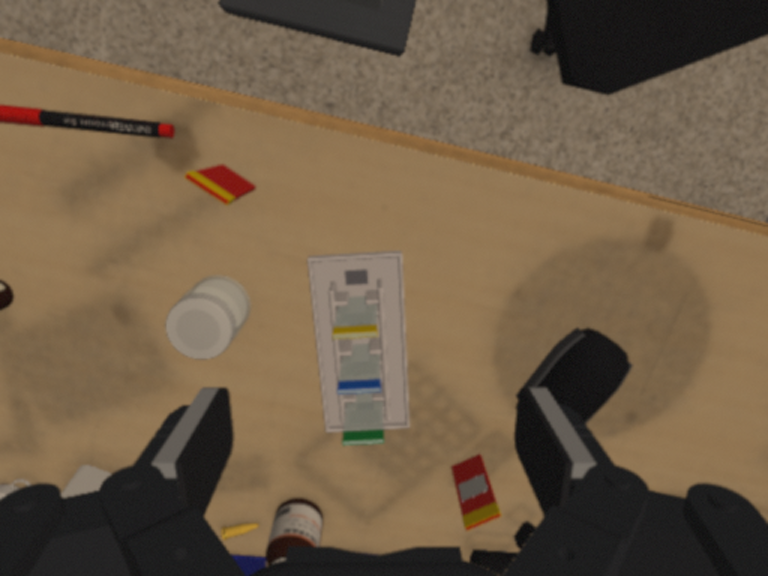

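The rectified crops give the slot centre at (0.510, -0.198) with yaw about 4.3°. The yellow top is at (0.442, 0.172). The yellow-to-green distance is 84.6 mm against an expected 84, and the rack yaw is 16°.

```bash
python3 - <<'E'
from h import *
plan([.442,.1716,.115],196,4,g=75)
E
```

```text
[[-0.0505, -0.0074, 0.1269, -0.0, 0.0, -0.0046, 75], [-0.0503, -0.0081, 0.1268, -0.0, 0.0, -0.0046, 75], [-0.0503, -0.0089, 0.1269, -0.0, 0.0, -0.0046, 75], [-0.0501, -0.0096, 0.1268, -0.0, 0.0, -0.0046, 75]] end [0.442  0.1716 0.115 ] max step mm 34.18131692427009 deg 0.8280347948166554
```

Call:
jog_arm(increments=[[[-0.05, -0.0075, 0.127, 0, 0, -0.0046, 75], [-0.05, -0.008, 0.127, 0, 0, -0.0046, 75], [-0.05, -0.009, 0.127, 0, 0, -0.0046, 75], [-0.05, -0.0095, 0.127, 0, 0, -0.0046, 75], [0, 0, 0, 0, 0, 0, 75], [0, 0, 0, 0, 0, 0, 75]]])

```text
clock: 5.7
tcp_pos: [0.4408, 0.1719, 0.1147]
orientation: [-0.001, -0.14, 0.99, -0.0]
wrist_force: [0.4, 0.4, 0.1]
finger_gap: 0.0602
grip_force: 0.0
```

```bash
python3 - <<'E'
from h import *
c=cam("wrist"); s=env.get_state(); print(s["clock"],s["tcp_pos"],s["finger_gap"],np.round(R.from_matrix(q2R(s["orientation"])).as_euler('ZYX',degrees=True),2))
for m in spotter.landmark_of("yellow_top","wrist")[:3]: print(m["conf"],m["uv"],atz(c,m["uv"],.079))
p=np.array(s["tcp_pos"]);T=q2R(s["orientation"])
print("top expected",proj(c,[.4418,.1716,.079]), "under tcp",proj(c,[p[0],p[1],.079]))
im=c["pixels"].copy()
u=proj(c,[p[0],p[1],.079]).astype(int);cv2.circle(im,tuple(map(int,u)),2,(255,0,0),-1)
for k in(-.03,.03):
    u=proj(c,p*[1,1,0]+[0,0,.079]+T[:,1]*k);cv2.circle(im,tuple(map(int,u)),2,(255,0,255),-1)
c["pixels"]=im;save(c,"w3.png",sc=1.5)
plan([.442,.1716,.057],196,3,g=75)
E
```

```text
5.75 [0.44149903 0.17220974 0.11573414] 0.06021726256060236 [-1.6394e+02  1.0000e-02 -1.7999e+02]
0.95 [246.5, 233.7] [0.44266282 0.17240313 0.079     ]
top expected [245.5902077  232.07236183] under tcp [246.72725523 231.88521715]
[[0.0003, -0.0011, 0.0791, -0.0, 0.0002, 0.0001, 75], [0.0003, -0.0011, 0.079, -0.0, 0.0002, 0.0001, 75], [0.0002, -0.0011, 0.0791, -0.0, 0.0002, 0.0001, 75]] end [0.442  0.1716 0.057 ] max step mm 19.766328344004638 deg 0.041128571548656206
```

View pics/w3.png

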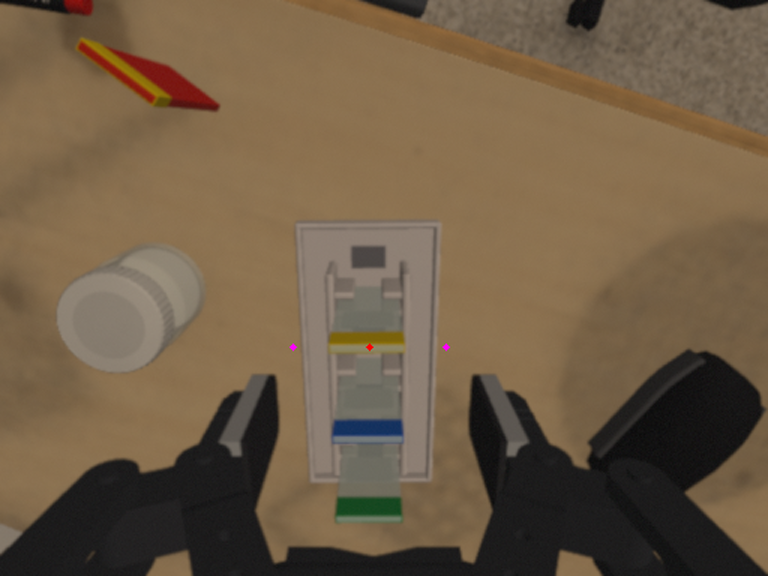

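Yellow sits centred between the fingers, with its top end about 0.7 mm to the left of the TCP mark. I descend and grip.

Call:
jog_arm(increments=[[[0, -0.001, 0.079, 0, 0, 0, 75], [0, -0.001, 0.079, 0, 0, 0, 75], [0, -0.001, 0.077, 0, 0, 0, 75], [0, 0, 0, 0, 0, 0, 75], [0, 0, 0, 0, 0, 0, 130], [0, 0, 0, 0, 0, 0, 150], [0, 0, 0, 0, 0, 0, 170], [0, 0, 0, 0, 0, 0, 255], [0, 0, 0, 0, 0, 0, 255], [0, 0, 0, 0, 0, 0, 255], [0, 0, 0, 0, 0, 0, 255]]], force=50)

```text
clock: 6.9
tcp_pos: [0.4432, 0.1721, 0.0577]
orientation: [0.002, -0.14, 0.99, 0.0]
wrist_force: [-0.4, -0.6, 7.3]
finger_gap: 0.0285
grip_force: 48.7
```

Call:
jog_arm(increments=[[[0, 0, -0.02, 0, 0, 0, 255], [0, 0, -0.04, 0, 0, 0, 255], [0, 0, -0.06, 0, 0, 0, 255], [0, 0, -0.06, 0, 0, 0, 255], [0, 0, -0.07, 0, 0, 0, 255], [0, 0, -0.08, 0, 0, 0, 255], [0, 0, -0.07, 0, 0, 0, 255], [0, 0, -0.05, 0, 0, 0, 255], [0, 0, -0.02, 0, 0, 0, 255], [0, 0, 0, 0, 0, 0, 255]]])

```text
clock: 7.9
tcp_pos: [0.442, 0.1719, 0.1745]
orientation: [0.001, -0.14, 0.99, -0.0]
wrist_force: [-0.5, 0.9, -0.5]
finger_gap: 0.028
grip_force: 49.3
```

```bash
python3 - <<'E'
from h import *
s=env.get_state(); print(s["clock"],s["tcp_pos"],s["finger_gap"],s["grip_force"],s["wrist_force"])
c=cam("side"); save(c,"s2.png",(130,150,330,320),4)
plan([.40,.10,.185],190,4,g=255)
E
```

```text
7.9 [0.44202676 0.17186555 0.1744817 ] 0.028013209633366447 49.339064955711365 [-0.53459224  0.90385109 -0.52068203]
[[0.0599, -0.0574, -0.0113, -0.0, 0.0, 0.0085, 255], [0.0583, -0.059, -0.0113, -0.0, 0.0, 0.0085, 255], [0.0567, -0.0606, -0.0114, -0.0, 0.0, 0.0085, 255], [0.055, -0.062, -0.0113, -0.0, 0.0, 0.0085, 255]] end [0.4   0.1   0.185] max step mm 20.930069709909894 deg 1.5289303857199805
```

View pics/s2.png

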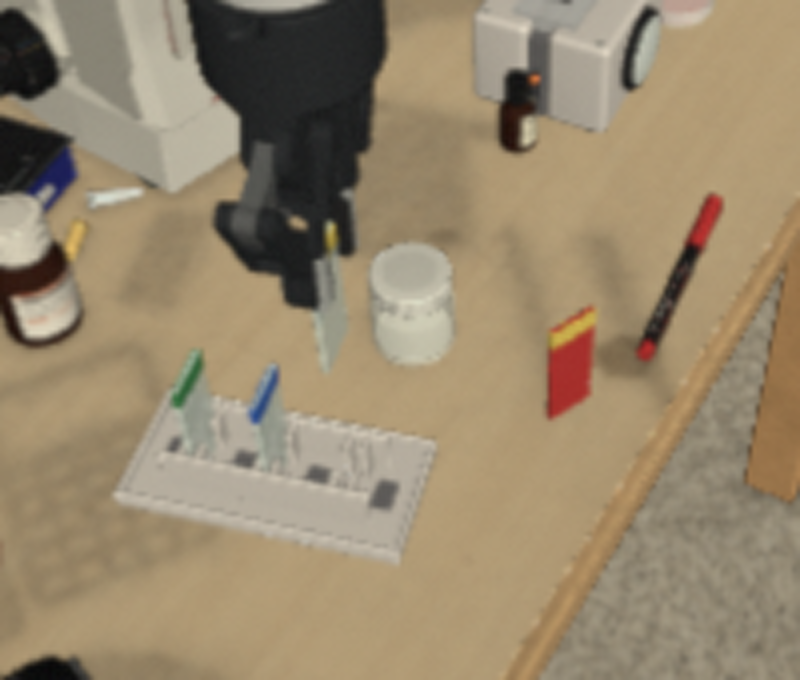

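Yellow is held upright and clear of the rack, and blue and green are standing. I carry it across.

```bash
python3 - <<'E'
from h import *
plan([.39,-.198,.185],184.3,14,g=255)
E
```

```text
[[0.0435, -0.0974, -0.0032, -0.0, 0.0, 0.0047, 255], [0.042, -0.0981, -0.0033, -0.0, 0.0, 0.0047, 255], [0.0406, -0.0986, -0.0032, -0.0, 0.0, 0.0047, 255], [0.0391, -0.0992, -0.0032, -0.0, 0.0, 0.0047, 255], [0.0377, -0.0999, -0.0033, -0.0, 0.0, 0.0047, 255], [0.0362, -0.1003, -0.0032, -0.0, 0.0, 0.0047, 255], [0.0347, -0.1009, -0.0032, -0.0, 0.0, 0.0047, 255], [0.0332, -0.1014, -0.0032, -0.0, 0.0, 0.0047, 255], [0.0317, -0.1018, -0.0033, -0.0, 0.0, 0.0047, 255], [0.0301, -0.1023, -0.0032, -0.0, 0.0, 0.0047, 255], [0.0287, -0.1028, -0.0032, -0.0, 0.0, 0.0047, 255], [0.0272, -0.1031, -0.0033, -0.0, 0.0, 0.0047, 255], [0.0256, -0.1036, -0.0032, -0.0, 0.0, 0.0047, 255], [0.0241, -0.1039, -0.0032, -0.0, 0.0, 0.0047, 255]] end [ 0.39  -0.198  0.185] max step mm 26.68110417192178 deg 0.8439791789788904
```

Call:
jog_arm(increments=[[[0.022, -0.049, -0.002, 0, 0, 0.0047, 255], [0.042, -0.098, -0.003, 0, 0, 0.0047, 255], [0.041, -0.099, -0.003, 0, 0, 0.0047, 255], [0.039, -0.099, -0.003, 0, 0, 0.0047, 255], [0.038, -0.1, -0.003, 0, 0, 0.0047, 255], [0.036, -0.1, -0.003, 0, 0, 0.0047, 255], [0.035, -0.101, -0.003, 0, 0, 0.0047, 255], [0.033, -0.101, -0.003, 0, 0, 0.0047, 255], [0.032, -0.102, -0.003, 0, 0, 0.0047, 255], [0.03, -0.102, -0.003, 0, 0, 0.0047, 255], [0.029, -0.103, -0.003, 0, 0, 0.0047, 255], [0.027, -0.103, -0.003, 0, 0, 0.0047, 255], [0.026, -0.104, -0.003, 0, 0, 0.0047, 255], [0.024, -0.104, -0.003, 0, 0, 0.0047, 255], [0.022, -0.049, -0.002, 0, 0, 0, 255], [0, 0, 0, 0, 0, 0, 255], [0, 0, 0, 0, 0, 0, 255]]])

```text
clock: 9.65
tcp_pos: [0.3861, -0.1974, 0.1836]
orientation: [-0.001, -0.036, 0.999, 0.001]
wrist_force: [0.6, -1.1, -0.9]
finger_gap: 0.0282
grip_force: 49.4
```

```bash
python3 - <<'E'
from h import *
s=env.get_state(); print(s["clock"],s["tcp_pos"],s["finger_gap"],s["grip_force"],s["wrist_force"])
c=cam("wrist");save(c,"w4.png",sc=1.5)
for t in("yellow_foot","yellow_top","slot"):
  for m in spotter.landmark_of(t,"wrist")[:2]: print(t,round(m["conf"],2),np.round(m["uv"],1),np.round(atz(c,m["uv"],dict(yellow_foot=s["tcp_pos"][2]-.053,yellow_top=s["tcp_pos"][2]+.022,slot=.082)[t]),4))
np.savez("w4.npz",**{k:c[k] for k in("pixels","R","p","fx","fy","cx","cy","k1")})
E
```

```text
9.65 [ 0.38609508 -0.19742598  0.18362557] 0.028189950026282957 49.35782968997955 [ 0.59960506 -1.08585438 -0.89002603]
yellow_foot 0.9 [244.9 217.9] [ 0.3849 -0.1986  0.1306]
yellow_foot 0.57 [499.  170.7] [ 0.3426 -0.0452  0.1306]
yellow_top 0.75 [252.3 286.5] [ 0.3849 -0.1948  0.2056]
yellow_top 0.15 [249.1 217.9] [ 0.3538 -0.1985  0.2056]
slot 0.57 [237.3 326.4] [ 0.5105 -0.1972  0.082 ]
```

View pics/w4.png

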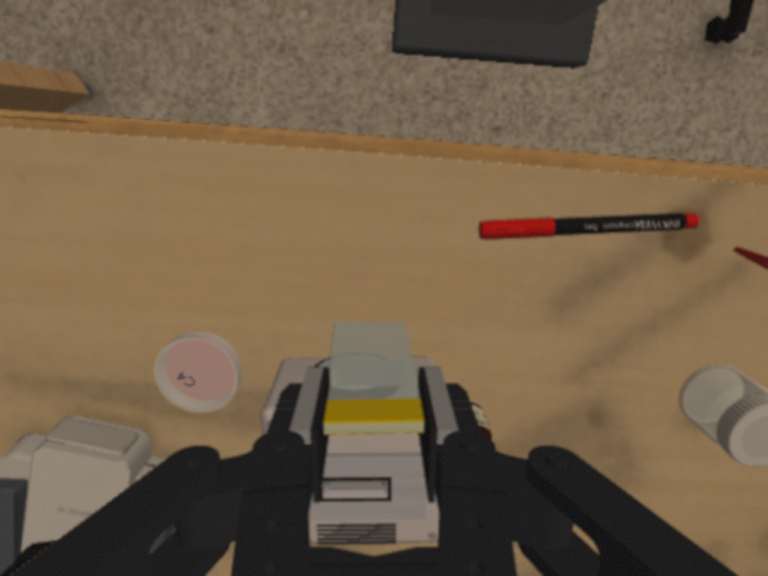

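The chamber is held straight, with its foot edge at about (370, 322) and the slot visible at (357, 489). I hover over the slot, foot 10 mm above the deck.

```bash
python3 - <<'E'
from h import *
w=np.load("w4.npz");c={k:w[k] for k in w}
for u in([332,322],[409,322]): print(atz(c,np.array(u)/1.5,.1306))
plan([.511,-.197,.165],184.3,7,g=255)
E
```

```text
[ 0.3838082  -0.21369954  0.1306    ]
[ 0.38144771 -0.18124326  0.1306    ]
[[-0.0707, -0.0055, 0.0109, 0.0, -0.0, 0.0, 255], [-0.0707, -0.0054, 0.0109, 0.0, -0.0, 0.0, 255], [-0.0707, -0.0055, 0.011, 0.0, -0.0, 0.0, 255], [-0.0706, -0.0055, 0.0109, 0.0, -0.0, 0.0, 255], [-0.0707, -0.0054, 0.0109, 0.0, -0.0, 0.0, 255], [-0.0707, -0.0055, 0.0109, 0.0, -0.0, 0.0, 255], [-0.0707, -0.0054, 0.011, 0.0, -0.0, 0.0, 255]] end [ 0.511 -0.197  0.165] max step mm 17.933688093881305 deg 0.00542044104179336
```

Call:
jog_arm(increments=[[[-0.04, -0.003, 0, 0, 0, 0, 255], [-0.071, -0.0055, 0, 0, 0, 0, 255], [-0.071, -0.0055, 0, 0, 0, 0, 255], [-0.071, -0.0055, 0.011, 0, 0, 0, 255], [-0.071, -0.0055, 0.011, 0, 0, 0, 255], [-0.071, -0.0055, 0.022, 0, 0, 0, 255], [-0.06, -0.0055, 0.033, 0, 0, 0, 255], [-0.04, -0.003, 0.04, 0, 0, 0, 255], [0, 0, 0.037, 0, 0, 0, 255], [0, 0, 0, 0, 0, 0, 255], [0, 0, 0, 0, 0, 0, 255]]])

```text
clock: 10.95
tcp_pos: [0.5103, -0.1977, 0.1454]
orientation: [-0.001, -0.037, 0.999, 0.0]
wrist_force: [0.1, -0.1, -0.6]
finger_gap: 0.0282
grip_force: 49.4
```

```bash
python3 - <<'E'
from h import *
s=env.get_state(); print(s["clock"],s["tcp_pos"],s["finger_gap"],s["grip_force"],s["wrist_force"])
p=s["tcp_pos"]
for n in("wrist","side"):
  c=cam(n)
  for t in("yellow_foot","yellow_top","slot"):
    for m in spotter.landmark_of(t,n)[:2]: print(n,t,round(m["conf"],2),np.round(m["uv"],1),np.round(atz(c,m["uv"],dict(yellow_foot=p[2]-.053,yellow_top=p[2]+.022,slot=.082)[t]),4))
  np.savez(n+"5.npz",**{k:c[k] for k in("pixels","R","p","fx","fy","cx","cy","k1")})
  u=proj(c,[.510,-.1975,.082]);u=u.astype(int);h=(50,38) 
  im=c["pixels"][u[1]-h[1]:u[1]+h[1],u[0]-h[0]:u[0]+h[0]]
  print(n,"crop origin",u-np.array(h))
  im=cv2.resize(im,(800,608),interpolation=cv2.INTER_CUBIC)[4:604,:,::-1]
  cv2.imwrite(f"pics/{n}5.png",im)
a=cv2.imread("pics/wrist5.png");b=cv2.imread("pics/side5.png")
cv2.imwrite("pics/both5.png",np.vstack([cv2.resize(a[100:500],(600,300)),cv2.resize(b[100:500],(600,300))]))
E
```

```text
10.95 [ 0.51031971 -0.1977183   0.14542184] 0.02824649599985733 49.356586933135986 [ 0.08146271 -0.09778648 -0.57831954]
wrist yellow_foot 0.79 [248.7 218.2] [ 0.5092 -0.1965  0.0924]
wrist yellow_foot 0.47 [250.  283.9] [ 0.5575 -0.192   0.0924]
wrist yellow_top 0.81 [248.  287.3] [ 0.5096 -0.1969  0.1674]
wrist slot 0.67 [247.4 212.3] [ 0.5093 -0.1974  0.082 ]
wrist crop origin [197 175]
side yellow_foot 0.75 [273.1 251.9] [0.3353 0.1246 0.0924]
side yellow_foot 0.63 [271.7 140.3] [ 0.5152 -0.2051  0.0924]
side yellow_top 0.72 [116.7 273.9] [0.5071 0.3401 0.1674]
side yellow_top 0.71 [261.7 185.9] [0.4084 0.0411 0.1674]
side slot 0.6 [271.7 142.4] [ 0.5173 -0.2097  0.082 ]
side slot 0.29 [295.2 151.6] [ 0.4433 -0.2036  0.082 ]
side crop origin [221 107]
```

View pics/both5.png

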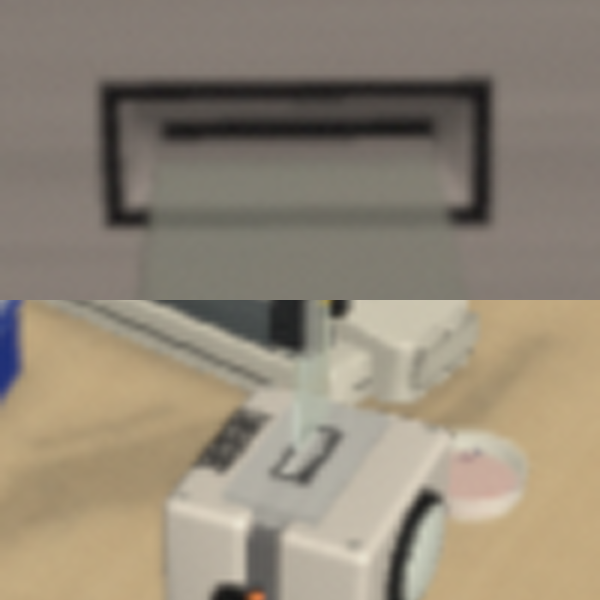

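```bash
python3 - <<'E'
from h import *
w=np.load("wrist5.npz");c={k:w[k] for k in w}
print("foot front edge",atz(c,[246.8,214.7],.0924),"slot",atz(c,[246.6,213.2],.082))
# inner slot dark line / frame corners
for u in([103,85],[490,80],[488,218],[110,222]): print(atz(c,[u[0]/6+197,(u[1]/.75+104)/8+175],.082))
w=np.load("side5.npz");c={k:w[k] for k in w}
f=lambda x,y:[x/6+221,((y-300)/.75+104)/8+107]
for u in([340,430],[310,412],[272,468],[305,485]): print("side",atz(c,f(*u),.082))
print("side foot low",atz(c,f(300,452),.0924), proj(c,[.51,-.1975,.082]),f(305,450))
E
```

```text
foot front edge [ 0.50688213 -0.19792887  0.0924    ] slot [ 0.50999813 -0.19787927  0.082     ]
[ 0.50379634 -0.21976757  0.082     ]
[ 0.50005274 -0.17742494  0.082     ]
[ 0.51645854 -0.17594299  0.082     ]
[ 0.52010469 -0.21830061  0.082     ]
side [ 0.50467592 -0.22081023  0.082     ]
side [ 0.52336337 -0.22664687  0.082     ]
side [ 0.51762646 -0.1797487   0.082     ]
side [ 0.49877321 -0.17589141  0.082     ]
side foot low [ 0.50588178 -0.18383361  0.0924    ] [271.95023179 145.44734123] [271.8333333333333, 145.0]
```

The foot is about 1.1 mm short in x, and y and yaw fit. I correct that and start inserting slowly.

Call:
jog_arm(increments=[[[-0.0044, 0, 0, 0, 0, -0.003, 255], [0, 0, 0.01, 0, 0, 0, 255], [0, 0, 0.014, 0, 0, 0, 255], [0, 0, 0.014, 0, 0, 0, 255], [0, 0, 0.014, 0, 0, 0, 255], [0, 0, 0.014, 0, 0, 0, 255], [0, 0, 0.014, 0, 0, 0, 255], [0, 0, 0, 0, 0, 0, 255], [0, 0, 0, 0, 0, 0, 255]]])

```text
clock: 12.25
tcp_pos: [0.5122, -0.198, 0.1257]
orientation: [-0.0, -0.042, 0.999, 0.0]
wrist_force: [0.1, -0.6, -1.2]
finger_gap: 0.0281
grip_force: 49.4
```

Call:
jog_arm(increments=[[[0, 0, 0.014, 0, 0, 0, 255], [0, 0, 0.016, 0, 0, 0, 255], [0, 0, 0.016, 0, 0, 0, 255], [0, 0, 0.016, 0, 0, 0, 255], [0, 0, 0.016, 0, 0, 0, 255], [0, 0, 0.014, 0, 0, 0, 255], [0, 0, 0, 0, 0, 0, 255], [0, 0, 0, 0, 0, 0, 255], [0, 0, 0, 0, 0, 0, 255]]])

```text
clock: 13.15
tcp_pos: [0.5124, -0.1981, 0.103]
orientation: [0.0, -0.042, 0.999, -0.0]
wrist_force: [0.4, -0.6, -0.8]
finger_gap: 0.0286
grip_force: 49.4
```

Call:
jog_arm(increments=[[[0, 0, 0.012, 0, 0, 0, 255], [0, 0, 0.012, 0, 0, 0, 255], [0, 0, 0.012, 0, 0, 0, 255], [0, 0, 0.01, 0, 0, 0, 255], [0, 0, 0.008, 0, 0, 0, 255], [0, 0, 0, 0, 0, 0, 255], [0, 0, 0, 0, 0, 0, 255], [0, 0, 0, 0, 0, 0, 255]]])

```text
clock: 13.95
tcp_pos: [0.5126, -0.1982, 0.0897]
orientation: [0.0, -0.042, 0.999, -0.0]
wrist_force: [-1.1, 0.4, 5.2]
finger_gap: 0.0286
grip_force: 49.9
```

Call:
jog_arm(increments=[[[0, 0, 0.006, 0, 0, 0, 255], [0, 0, 0.006, 0, 0, 0, 255], [0, 0, 0.005, 0, 0, 0, 255], [0, 0, 0, 0, 0, 0, 255], [0, 0, 0, 0, 0, 0, 255], [0, 0, 0, 0, 0, 0, 255]]])

```text
clock: 14.55
tcp_pos: [0.5125, -0.1983, 0.0857]
orientation: [0.0, -0.042, 0.999, -0.0]
wrist_force: [-1.2, 0.3, 7.4]
finger_gap: 0.0279
grip_force: 50.1
```

Near the end; 1 mm more at a time until the force shows the stop.

Call:
jog_arm(increments=[[[0, 0, 0.004, 0, 0, 0, 255], [0, 0, 0, 0, 0, 0, 255], [0, 0, 0, 0, 0, 0, 255], [0, 0, 0, 0, 0, 0, 255]]])

```text
clock: 14.95
tcp_pos: [0.5126, -0.1984, 0.0855]
orientation: [0.001, -0.042, 0.999, -0.001]
wrist_force: [-2.8, -0.1, 12.8]
finger_gap: 0.028
grip_force: 50.6
```

Call:
jog_arm(increments=[[[0, 0, 0.004, 0, 0, 0, 255], [0, 0, 0, 0, 0, 0, 255], [0, 0, 0, 0, 0, 0, 255], [0, 0, 0, 0, 0, 0, 255]]])

```text
clock: 15.35
tcp_pos: [0.5126, -0.1984, 0.0854]
orientation: [0.001, -0.042, 0.999, -0.001]
wrist_force: [-5.3, 1.5, 18.8]
finger_gap: 0.0282
grip_force: 51.1
```

The stop is reached at TCP z 0.0855, against 0.085 expected. I ease off a little and check with a picture.

Call:
jog_arm(increments=[[[0, 0, -0.004, 0, 0, 0, 255], [0, 0, 0, 0, 0, 0, 255], [0, 0, 0, 0, 0, 0, 255], [0, 0, 0, 0, 0, 0, 255], [0, 0, 0, 0, 0, 0, 255]]])

```text
clock: 15.85
tcp_pos: [0.5126, -0.1984, 0.0856]
orientation: [0.001, -0.042, 0.999, -0.001]
wrist_force: [-3.8, 0.8, 12.1]
finger_gap: 0.0283
grip_force: 50.5
```

```bash
python3 - <<'E'
from h import *
s=env.get_state(); print(s["clock"],s["tcp_pos"],s["wrist_force"],s["grip_force"])
a=cam("wrist")["pixels"];b=cam("side")["pixels"]
A=cv2.resize(a[170:330,150:350],(400,320));B=cv2.resize(b[90:210,210:360],(400,320))
C=cv2.resize(b[230:320,140:260],(400,300))
cv2.imwrite("pics/fin.png",np.vstack([np.hstack([A,B]),np.hstack([C,C*0])[:280]])[:,:,::-1])
E
```

```text
15.85 [ 0.51261398 -0.19840382  0.08556297] [-3.83536699  0.79659525 12.12694402] 50.53241729736328
```

View pics/fin.png

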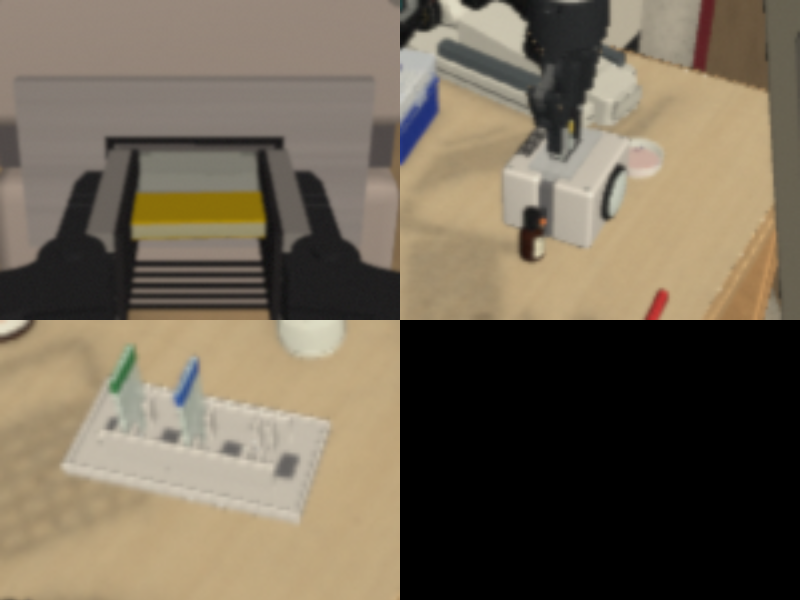

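The chamber is down in the slot between the fingers, the orange pin has dropped, and blue and green are standing.

```bash
python3 -c "
from h import *
print(ticket.hand_in())"
```

```text
the job is handed in; nothing more can be done
None
```

The job is handed in, though no pass or fail came back. The yellow chamber is fully down in the viewer's slot against the spring lift, gripped at about 50 N and pressed with about 12 N, and the blue and green chambers still stand in the rack.

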